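Tip the control knobs out of the parts tray and put the tray away

ROBOT

A 6-joint arm with a two-finger parallel gripper is mounted at the origin on the work surface; the furniture and walls round the work are solid. World frame = base frame: x ahead of the robot, y to its left, z up, the work surface at z = 0. Lengths are in m, angles in rad, forces in N, time in s.
With the tool pointing down it reaches from about 0.3 to 0.875 m from the base axis. Payload 4.2 kg.
Tool frame: the origin (TCP) lies midway between the tips of the shut fingers; the grasp point (between the pads) lies 19 mm behind it; z points along the fingers, y is the line along which they close (so a half turn about z gives the same grasp; the last joint's range is limited). The gripper opens to 85 mm and grips with 20 to 120 N. Pads are 22 mm wide; open, the fingers measure 114 mm over their backs; the gripper's body (76 mm by 85 mm) begins 54 mm behind the grasp point. The pads swing forward as they close: fully open they stand 13 mm farther back than shut.
Start: joints at [-1.168, 0.32, 1.565, -0, 1.257, -0.02], TCP at [0.236, -0.524, 0.231] pointing down, gripper open.
Joint ranges: [-3.11, 3.11], [-0.84, 2.01], [0.21, 2.61], [-1.34, 4.49], [0.05, 2.63], [-2.56, 2.56]. Speed limits (rad/s): [2.57, 2.57, 3.14, 3.14, 3.14, 3.14].

INTERFACE

Orientations are given as a unit quaternion [x, y, z, w].
In Python, from rig import r gives the robot as it stands.
- The arm moves only by the tool drive_tool, never from a script. Its argument "increments" is a list of rows, each a list of 3 entries, a list of its own where there are three numbers: the finger opening in m, from 0 to 0.0854, then the shift along the tool's x, y, z in m, then the turn, a rotation vector about the tool's x, y, z in degrees. A call has 1 to 20 rows; each row is the pose to reach, as a shift and turn from the pose commanded when the call began, along the tool's axes at that moment; what a row does not reach only later rows make up. A row lasts 1/10 s, in which the tool goes at most 50 mm and 8.59 degrees, less where a joint would pass 70% of its speed; a pose out of reach is approached as far as the arm can. A call with a gripper value outside its range is refused whole. The fingers move at their own pace and stop on an object; "force" is the grip in N (left out, the last holds). Time passes only in rows, so rows that repeat a pose let the fingers close. It gives the time, the measured TCP pose, the force, the opening and the grip force at its end, in the units of the state.
- r.get_obs(): the state, without advancing time (a new reading comes with each control period).
- r.read_camera(name): name is "side" or "top" or "wrist"; returns a dict with "color" (420x560x3 uint8, red, green, blue), "fx", "fy", "cx", "cy" (pixels), "world_from_camera" (4x4, takes a point from camera to world coordinates). Camera axes: x right, y down, z forward; pixel columns grow to the right and rows downward; lengths in m; the calibration is good to about 2 mm. The wrist camera is an equidistant fisheye: a pixel r from the principal point sees the ray r / f radians off the axis. A picture is of the moment at which its call begins. There is no depth.
- r.hand_in(): hands the job in; it is judged then, once.
Trained networks look in a picture, given as the dict that the camera call returned (one of the last four; its "shot" number tells which), for a name from the list of things; names that differ only in an ending like _2 or _b are one class to them, and where a whole thing is asked for, a point or a joint stands for the part that bears it (a point fixed in the world has none). Each returns a list of dicts, best first, with "score" (0 to 1); they miss things now and then, are a little off and sometimes report something else, mostly with a low value. They report only what shows in the picture. A call takes as long as a camera call.
- r.spot_in(thing, picture): "extent" ([left, top, right, bottom] in pixels, round what is visible of it).
- r.landmark_of(thing, picture): "position" ([column, row] in pixels: a listed point, or the origin of a listed thing).
The state is a dict: "time": time; "qpos": joint angles; "joint_vel": joint speeds; "tau": joint torques, N m; "tool_pos": TCP position; "tool_rot": TCP orientation; "force": force on the tool from outside, world axes, zero at the start; "wrist_torque": the same for the moment, N m; "grip_width": finger opening in m; "grip_force": force on a finger pad.
Only numpy, scipy, OpenCV 4.12 (cv2) and the standard library are available. Lean on these libraries where they do the work, as an engineer would, in place of code of your own. Each camera call takes 0.05 s, during which the arm holds its last target. There are 200 camera calls.

TASK

The bass needs its three domed control knobs: pick up the four-bay parts tray by its handle and tip it on the corner of the knobs' bay over the yellow bowl, so that all three knobs slide out through the gap in that corner into the bowl and everything in the other three bays stays in its bay. Then put the tray away in the empty pocket of the wooden rack, square beside the other tray and bedded flat on the pocket's floor; do not drop it, and leave the bowl and the other things on the bench where they are.

Things in the scene. Friction and masses are not known exactly. Their poses are not given: they have to be found in the camera images.
- tray: Parts tray in use, loose, 0.22 to 0.41 kg: plywood, 100 mm along its x, 108 mm along y; walls 24 mm high, 4 mm thick; floor 4 mm. Origin: centre of its underside, z up. Dividers 4 mm thick along x and y make four bays of about 44 x 48 mm. At each outer corner both walls stop 26 mm short of it: one gap per bay, 31 mm wide across the diagonal, no sill. Lies at any yaw.
- tray_handle (a point): Middle of the tray's handle, 60 mm above its underside; axes as the tray's. The divider along x rises there to an upright board: 60 mm along x (50 mm at the top), 12 mm thick in y, top 74 mm above the underside, rounded edges. The jaws close along the tray's y.
- tray_corner (a point): Outer corner of the floor of the knobs' bay, at [50, 54, 4] mm in the tray's frame; that bay is always the one at the tray's +x +y. Parts slide from 26 to 36 degrees of tilt on (friction 0.48 to 0.72). Tipped straight along the diagonal, three knobs often wedge in the gap: tip about 35 degrees off it first, then swing to the corner, and to and fro while one hangs.
- knob_1: Domed control knob, bare metal, 15 mm across its base, 15 mm tall; origin at the centre of its base, z to its dome. It starts in the +x +y bay of the tray.
- knob_2: As knob_1.
- knob_3: As knob_1.
- button_1: Strap button, a waisted metal spool 14 mm across, 13 mm tall, in the tray's -x +y bay; origin at the centre of its base. The parts in the other three bays stay in while the tray is tipped by up to 50 degrees and within 35 degrees of the diagonal.
- button_2: As button_1.
- bush_1: Tuner bushing, a metal top hat 16 mm across its flange, 11 mm tall, in the tray's -x -y bay; origin at the centre of its flange.
- bush_2: As bush_1.
- saddle_1: Bridge saddle, a metal block 20 x 10 x 8 mm, in the tray's +x -y bay; origin at the centre of its underside.
- saddle_2: As saddle_1.
- bowl: Yellow plastic bowl, loose, 0.12 kg, the only bowl: mouth 89 mm outside and about 76 mm inside, 64 mm high, narrowing to 50 mm at the foot. Origin at the centre of its underside. It changes places with the tape roll from start to start.
- rack: Low wooden rack, fixed, 120 mm along its x, 248 mm along y: a 6 mm board with strips 8 mm wide round and between two pockets, strip tops 14 mm above the bench. Origin: centre of its underside. A tray just like the one in use stands fixed in the pocket at +y, its handle along the rack's x; the pocket at -y is empty.
- rack_pocket (a point): Centre of the floor of the empty pocket, 6 mm above the bench, 60 mm from the rack's origin along its -y; axes as the rack's. The pocket is 104 mm along x, 112 mm along y (2 mm more than the tray on each side) and 8 mm deep. The tray goes in with its x along the rack's x, either way round.
- tape_roll: Roll of masking tape lying flat, loose, 92 mm across, 19 mm high; a bystander. Origin at the centre of its underside.
- oil_bottle: Small brown bottle, loose, 38 mm across, 78 mm tall; a bystander. Origin at the centre of its underside.
- rosewood_offcut: Block of dark wood, loose, 28 x 60 x 16 mm; a bystander. Origin at the centre of its underside.

How it is judged:
On the way:
1. the tray is tipped, by more than 20 degrees, with the corner of the knobs' bay over the bowl (angle between tray's own z axis and vertical above 0.35 rad and horizontal distance between tray_corner and bowl below 0.06 m and height (world z) of tray above 0.05 m), for 0.2 s.
At the end, for the whole second after the job is handed in: Knobs at rest in the upright bowl (within 42 mm of its axis, below the rim); all other parts still in their own bays; the tray still, in the empty pocket: within 6 mm of its centre, within 3 mm of its floor, flat within 2 degrees and square within 4 degrees, either way round (horizontal distance between each of knob_1, knob_2, knob_3 and bowl below 0.042 m and height (world z) of each of knob_1, knob_2, knob_3 below 0.062 m and linear speed of each of knob_1, knob_2, knob_3 below 0.02 m/s and x of button_1 in the frame of tray between -0.052 and 0 m and y of button_1 in the frame of tray between 0 and 0.056 m and z of each of button_1, button_2, bush_1, bush_2, saddle_1, saddle_2 in the frame of tray below 0.022 m and x of button_2 in the frame of tray between -0.052 and 0 m and y of button_2 in the frame of tray between 0 and 0.056 m and x of bush_1 in the frame of tray between -0.052 and 0 m and y of bush_1 in the frame of tray between -0.056 and 0 m and x of bush_2 in the frame of tray between -0.052 and 0 m and y of bush_2 in the frame of tray between -0.056 and 0 m and x of saddle_1 in the frame of tray between 0 and 0.052 m and y of saddle_1 in the frame of tray between -0.056 and 0 m and x of saddle_2 in the frame of tray between 0 and 0.052 m and y of saddle_2 in the frame of tray between -0.056 and 0 m and angle between bowl's own z axis and vertical below 0.1 rad and horizontal distance between tray and rack_pocket below 0.006 m and z of tray in the frame of rack_pocket below 0.003 m and angle between tray's own z axis and vertical below 0.035 rad and angle between the x axis of tray and the x axis of rack, either way round below 0.07 rad and linear speed of tray below 0.01 m/s); the robot touches nothing.
It fails at once if a strap button, bushing or saddle falls out of the tray (distance between any of button_1, button_2, bush_1, bush_2, saddle_1, saddle_2 and tray above 0.095 m).
It fails at once if the tray is let go while it is more than 2 cm above the bench (height (world z) of tray above 0.02 m and contact force between the fingers and tray below 0.05 N).
It fails at once if the bowl is pushed away by more than 3 cm or tipped (distance of bowl from where it was at the start of the episode above 0.03 m or angle between bowl's own z axis and vertical above 0.4 rad).
It fails at once if the tape roll, oil bottle or rosewood offcut is moved by more than 2 cm (distance of any of tape_roll, oil_bottle, rosewood_offcut from where it was at the start of the episode above 0.02 m).
It also fails if it takes over 64 s, if anything falls off the work surface, if the arm or the gripper's body presses on something with over 40 N, if the wrist force passes 120 N, or if a joint passes its speed limit or range.

## Working session

There is one attempt and no reset: what is moved stays moved. The work goes in short steps, Python scripts to look and compute and a tool call to move; the robot and the scene stay as the last step left them, time stands still between calls to the robot, and variables do not carry over. Pictures are saved under pics/ and viewed, at most 10 in all, crops included, and the job is handed in when it is done.

Besides the shell and the picture viewer there is one more tool, called in YAML: its name, and indented under it one key for each argument. drive_tool: Moves the arm, as the interface text tells. Its arguments: {"type":"object","properties":{"increments":{"type":"array"},"force":{"type":"number"}},"required":["increments"]}

```bash
mkdir -p pics
cat > h.py <<'E'
import numpy as np, cv2
from scipy.spatial.transform import Rotation as R
from rig import r
def ray(p,uv):
    T=np.array(p["world_from_camera"]); d=np.array([(uv[0]-p["cx"])/p["fx"],(uv[1]-p["cy"])/p["fy"],1.])
    return T[:3,3],T[:3,:3]@d
def atz(p,uv,z):
    o,d=ray(p,uv); return o+d*(z-o[2])/d[2]
def proj(p,X):
    T=np.linalg.inv(np.array(p["world_from_camera"])); c=T[:3,:3]@np.array(X)+T[:3,3]
    return [c[0]/c[2]*p["fx"]+p["cx"],c[1]/c[2]*p["fy"]+p["cy"]]
def save(p,n): cv2.imwrite("pics/"+n,p["color"][...,::-1])
E
python3 - <<'E'
from h import *
hs={"tray":0,"tray_handle":.06,"tray_corner":.004,"bowl":0,"rack":0,"rack_pocket":.006,"tape_roll":0,"oil_bottle":0,"rosewood_offcut":0,"knob_1":.004,"button_1":.004,"bush_1":.004,"saddle_1":.004}
for c in("top","side"):
    p=r.read_camera(c); save(p,c+"0.png"); print(c,np.round(p["world_from_camera"],3).tolist(),p["fx"])
    for n,z in hs.items():
        for d in r.landmark_of(n,p)[:3]:
            print(n,round(d["score"],2),np.round(d["position"]),np.round(atz(p,d["position"],z),4)[:2])
E
```

```text
top [[-0.003, -0.995, 0.103, 0.397], [-1.0, 0.001, -0.016, -0.083], [0.016, -0.103, -0.995, 1.003], [0.0, 0.0, 0.0, 1.0]] 435.63696785500133
tray 0.81 [378. 239.] [ 0.4245 -0.3012]
tray_handle 0.84 [382. 240.] [ 0.42   -0.2964]
tray_handle 0.37 [366. 246.] [ 0.4085 -0.2603]
tray_corner 0.61 [345. 245.] [ 0.4109 -0.2231]
bowl 0.85 [274. 200.] [ 0.5159 -0.0601]
bowl 0.23 [364. 246.] [ 0.4074 -0.2678]
rack 0.72 [158. 222.] [0.4644 0.2062]
rack 0.2 [274. 197.] [ 0.521  -0.0601]
rack_pocket 0.69 [145. 198.] [0.5184 0.235 ]
tape_roll 0.65 [298. 147.] [ 0.6408 -0.1168]
oil_bottle 0.6 [228. 265.] [0.3666 0.0426]
rosewood_offcut 0.92 [290. 269.] [ 0.356  -0.0966]
knob_1 0.62 [363. 248.] [ 0.4041 -0.2645]
knob_1 0.56 [366. 241.] [ 0.4192 -0.2722]
knob_1 0.4 [360. 238.] [ 0.4261 -0.2587]
button_1 0.48 [377. 246.] [ 0.4072 -0.2967]
button_1 0.42 [373. 252.] [ 0.394  -0.2886]
bush_1 0.59 [392. 235.] [ 0.4339 -0.332 ]
bush_1 0.57 [298. 147.] [ 0.64   -0.1173]
bush_1 0.5 [382. 238.] [ 0.4269 -0.3092]
saddle_1 0.5 [371. 225.] [ 0.4557 -0.2835]
side [[0.827, -0.217, 0.519, -0.261], [-0.562, -0.273, 0.781, -1.229], [-0.027, -0.937, -0.348, 0.604], [0.0, 0.0, 0.0, 1.0]] 541.9810437786336
tray 0.94 [309. 275.] [ 0.433 -0.284]
tray_handle 0.76 [311. 257.] [ 0.4195 -0.3099]
tray_corner 0.94 [286. 269.] [ 0.4015 -0.231 ]
bowl 0.95 [282. 240.] [ 0.4985 -0.0705]
rack 0.86 [222. 218.] [0.4453 0.1829]
rack_pocket 0.61 [233. 208.] [0.507  0.2238]
tape_roll 0.72 [333. 234.] [ 0.6345 -0.1249]
oil_bottle 0.6 [221. 240.] [0.3609 0.0317]
rosewood_offcut 0.58 [241. 256.] [ 0.3539 -0.0937]
button_1 0.62 [294. 278.] [ 0.389  -0.2836]
button_1 0.36 [298. 276.] [ 0.4026 -0.2805]
bush_1 0.51 [299. 280.] [ 0.3943 -0.2971]
saddle_1 0.66 [285. 267.] [ 0.4056 -0.2196]
saddle_1 0.29 [302. 280.] [ 0.3975 -0.3027]
```

View pics/top0.png

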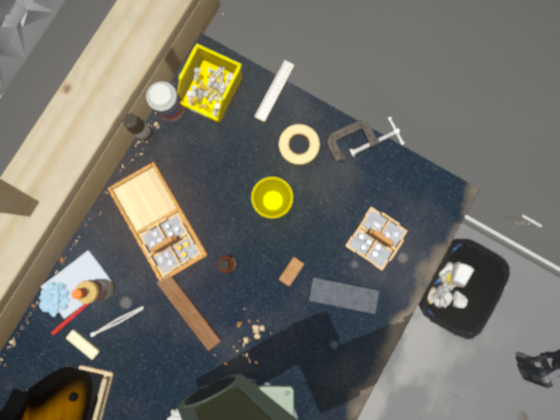

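View pics/side0.png

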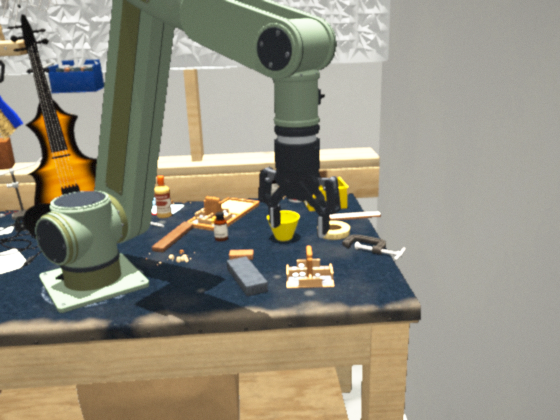

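The top view shows the tray at (378,239) with the knobs' corner on its left at (346,243). The bowl is at (272,198), and the rack's empty pocket is upper left at (145,195). That puts the tray's yaw at about 55°.

Run:
```python
from h import *
o=r.get_obs(); print({k:np.round(v,3).tolist() for k,v in o.items()})
Rt=R.from_quat(o["tool_rot"]).as_matrix(); print(np.round(Rt,3))
p=r.read_camera("wrist"); T=np.array(p["world_from_camera"]); print(np.round(Rt.T@T[:3,:3],3),np.round(Rt.T@(T[:3,3]-o["tool_pos"]),4),p["fx"])
yaw=np.deg2rad(55)
tgt=np.array([.422,-.300,.20]); print("shift",np.round(Rt.T@(tgt-o["tool_pos"]),4))
print("tool x yaw",np.rad2deg(np.arctan2(Rt[1,0],Rt[0,0])))
```

```text
{'time': 1.4, 'qpos': [-1.168, 0.32, 1.564, -0.0, 1.257, -0.02], 'joint_vel': [0.001, 0.001, -0.001, -0.001, 0.0, -0.001], 'tau': [-0.0, -41.542, -23.442, -0.0, 0.0, 0.0], 'tool_pos': [0.236, -0.524, 0.231], 'tool_rot': [0.978, 0.21, -0.0, 0.0], 'force': [0.838, -0.691, -0.133], 'wrist_torque': [-0.03, 0.054, -0.05], 'grip_force': 0.0, 'grip_width': 0.086}
[[ 0.912  0.41   0.   ]
 [ 0.41  -0.912 -0.   ]
 [-0.     0.    -1.   ]]
[[-0.001 -0.961 -0.277]
 [ 1.    -0.    -0.001]
 [ 0.    -0.277  0.961]] [ 0.0712 -0.0006 -0.1427] 325.19226210127806
shift [ 0.2618 -0.1283  0.0313]
tool x yaw 24.22290337578129
```

drive_tool:
  increments:
    - [0.085, [0.06, -0.03, 0.0], [0, 0, -6]]
    - [0.085, [0.11, -0.055, 0.0], [0, 0, -13]]
    - [0.085, [0.16, -0.08, 0.005], [0, 0, -20]]
    - [0.085, [0.21, -0.105, 0.008], [0, 0, -27]]
    - [0.085, [0.25, -0.12, 0.01], [0, 0, -31]]
    - [0.085, [0.262, -0.128, 0.01], [0, 0, -31]]
    - [0.085, [0.262, -0.128, 0.01], [0, 0, -31]]
    - [0.085, [0.262, -0.128, 0.01], [0, 0, -31]]
    - [0.085, [0.262, -0.128, 0.01], [0, 0, -31]]

```text
time: 2.35
tool_pos: [0.4218, -0.3009, 0.2214]
tool_rot: [0.886, 0.463, -0.0, 0.0]
force: [-1.1, -0.3, 0.4]
grip_width: 0.0847
grip_force: 0.0
```

```bash
cat >> h.py <<'E'
def wray(p,uv):
    T=np.array(p["world_from_camera"]); v=np.array([uv[0]-p["cx"],uv[1]-p["cy"]]); rr=np.hypot(*v)+1e-9
    th=rr/p["fx"]; d=np.r_[v/rr*np.sin(th),np.cos(th)]; return T[:3,3],T[:3,:3]@d
def watz(p,uv,z):
    o,d=wray(p,uv); return o+d*(z-o[2])/d[2]
def ortho(p,cx,cy,z,half=.09,s=.0005):
    "rectified world-plane view: col=+x, row=-y"
    n=int(2*half/s); T=np.linalg.inv(np.array(p["world_from_camera"]))
    xs=cx-half+s*np.arange(n); ys=cy+half-s*np.arange(n); X,Y=np.meshgrid(xs,ys)
    c=np.stack([X,Y,np.full_like(X,z)],-1)@T[:3,:3].T+T[:3,3]
    rr=np.hypot(c[...,0],c[...,1])+1e-9; th=np.arctan2(rr,c[...,2])*p["fx"]
    return cv2.remap(p["color"],(p["cx"]+th*c[...,0]/rr).astype(np.float32),(p["cy"]+th*c[...,1]/rr).astype(np.float32),cv2.INTER_LINEAR)
E
python3 - <<'E'
from h import *
o=r.get_obs(); print({k:np.round(o[k],3).tolist() for k in("time","qpos","tool_pos","force")}); print(R.from_quat(o["tool_rot"]).as_matrix().round(3)[:2,0])
p=r.read_camera("wrist")
for n,z in {"tray":0,"tray_handle":.06,"tray_corner":.004,"knob_1":.004,"button_1":.004,"bush_1":.004,"saddle_1":.004}.items():
    for d in r.landmark_of(n,p)[:3]: print(n,round(d["score"],2),np.round(d["position"]),np.round(watz(p,d["position"],z),4)[:2])
a=ortho(p,.42,-.30,.028,.09,.0004); b=ortho(p,.42,-.30,.074,.09,.0004)
cv2.imwrite("pics/w1.png",np.hstack([cv2.resize(p["color"],None,fx=.7,fy=.7),cv2.resize(a,(294,294)) if 0 else a[78:372,78:372]])[...,::-1]); cv2.imwrite("pics/w1a.png",a[...,::-1]);cv2.imwrite("pics/w1b.png",b[...,::-1])
E
```

```text
{'time': 2.35, 'qpos': [-0.641, 0.237, 1.708, -0.001, 1.197, -0.034], 'tool_pos': [0.422, -0.301, 0.221], 'force': [-1.095, -0.344, 0.364]}
[0.571 0.821]
tray 0.57 [281. 180.] [ 0.4285 -0.2943]
tray_handle 0.66 [280. 192.] [ 0.4275 -0.2945]
tray_corner 0.91 [232. 137.] [ 0.412  -0.2227]
tray_corner 0.48 [259. 152.] [ 0.4276 -0.2541]
knob_1 0.72 [250. 166.] [ 0.41   -0.2606]
knob_1 0.69 [263. 169.] [ 0.4193 -0.2721]
knob_1 0.56 [261. 152.] [ 0.4292 -0.2558]
button_1 0.68 [253. 196.] [ 0.3922 -0.2908]
button_1 0.46 [268. 189.] [ 0.411 -0.294]
bush_1 0.65 [305. 201.] [ 0.4382 -0.3291]
bush_1 0.61 [300. 192.] [ 0.4388 -0.3171]
saddle_1 0.71 [290. 165.] [ 0.4473 -0.2854]
saddle_1 0.68 [301. 164.] [ 0.4584 -0.2912]
```

View pics/w1a.png

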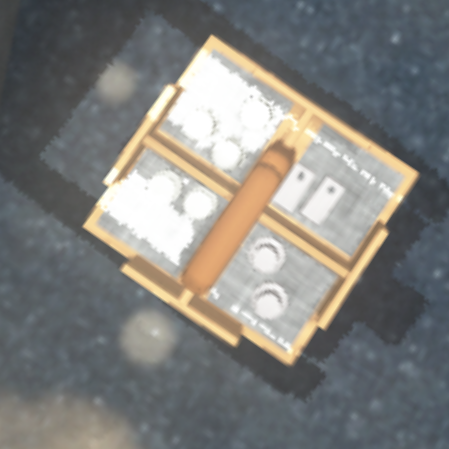

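The rectified view shows the three knobs in the top bay. The floor corners are at pixels (212,37), (417,175), (297,362) and (85,225), and the handle runs from (283,152) to (195,283). I'll fit the tray pose to these corners.

Run:
```python
from h import *
p=r.read_camera("wrist"); C=np.array(p["world_from_camera"])[:3,3]; o=r.get_obs()
def pt(c,rw,z):
    P=np.array([.42-.09+c*.0004,-.30+.09-rw*.0004,.028]); return C+(P-C)*(z-C[2])/(.028-C[2])
q=np.array([pt(212,37,.004),pt(417,175,.004),pt(297,362,.004),pt(85,225,.004)])[:,:2]
m=np.array([[50,54],[50,-54],[-50,-54],[-50,54]])/1e3
print([np.linalg.norm(q[i]-q[(i+1)%4]).round(4) for i in range(4)])
c=q.mean(0); a=np.arctan2((m[:,0]*(q-c)[:,1]-m[:,1]*(q-c)[:,0]).sum(),(m*(q-c)).sum())
print("centre",c.round(4),"yaw",np.rad2deg(a).round(2))
h=[pt(283,152,.07),pt(195,283,.07)]; d=h[0]-h[1]; print("handle",((h[0]+h[1])/2).round(4),np.rad2deg(np.arctan2(d[1],d[0])).round(1))
Rt=R.from_quat(o["tool_rot"]).as_matrix(); print(Rt.T@(np.r_[c,.041]-o["tool_pos"]), np.rad2deg(np.arctan2(Rt[1,0],Rt[0,0])))
```

```text
[np.float64(0.1059), np.float64(0.0952), np.float64(0.1082), np.float64(0.0972)]
centre [ 0.4288 -0.2933] yaw 56.61
handle [ 0.4302 -0.2901  0.07  ] 56.1
[0.00972535 0.00141296 0.1803323 ] 55.183721676817704
```

drive_tool:
  increments:
    - [0.05, [0.01, 0.001, 0.04], [0, 0, -1]]
    - [0.05, [0.01, 0.001, 0.085], [0, 0, -1]]
    - [0.05, [0.01, 0.001, 0.13], [0, 0, -1]]
    - [0.05, [0.01, 0.001, 0.165], [0, 0, -1]]
    - [0.05, [0.01, 0.001, 0.178], [0, 0, -1]]
    - [0.05, [0.01, 0.001, 0.178], [0, 0, -1]]
    - [0.0, [0.01, 0.001, 0.178], [0, 0, -1]]
    - [0.0, [0.01, 0.001, 0.178], [0, 0, -1]]
    - [0.0, [0.01, 0.001, 0.178], [0, 0, -1]]
    - [0.0, [0.01, 0.001, 0.178], [0, 0, -1]]
    - [0.0, [0.01, 0.001, 0.178], [0, 0, -1]]
    - [0.0, [0.01, 0.001, 0.178], [0, 0, -1]]
  force: 90

```text
time: 4.0
tool_pos: [0.4293, -0.2929, 0.0449]
tool_rot: [0.882, 0.471, 0.0, 0.001]
force: [-1.4, 0.5, 7.3]
grip_width: 0.0109
grip_force: 88.8
```

Run:
```python
from h import *
p=r.read_camera("top"); s=r.read_camera("side")
for n,q,x0,x1,y0,y1 in(("top",p,240,305,165,230),("side",s,262,306,200,250)):
    hsv=cv2.cvtColor(q["color"],cv2.COLOR_RGB2HSV); m=cv2.inRange(hsv,(22,150,90),(36,255,255)); mm=np.zeros_like(m); mm[y0:y1,x0:x1]=m[y0:y1,x0:x1]
    v,u=np.nonzero(mm); print(n,u.min(),u.max(),v.min(),v.max())
    if n=="top":
        e=cv2.fitEllipse(max(cv2.findContours(mm,0,2)[0],key=cv2.contourArea)); print(e, atz(q,e[0],.064))
    else:
        a=max(cv2.findContours(mm,0,2)[0],key=cv2.contourArea); print([ (x,atz(q,x,.064).round(4)) for x in [((u.min()+u.max())/2,v.min()+7.)]])
        print(proj(q,[.5159,-.060,.064]))
for n,q in(("top",p),("side",s)):
    for d in r.spot_in("bowl",q)[:1]: print(d)
c=cv2.resize(p["color"][155:290,95:220],None,fx=4.4,fy=4.4,interpolation=cv2.INTER_CUBIC); cv2.imwrite("pics/rack.png",c[...,::-1])
```

```text
top 251 292 176 218
((271.7833557128906, 197.19454956054688), (41.29174041748047, 41.82305908203125), 123.43190002441406) [ 0.51336872 -0.0576464   0.064     ]
side 267 295 210 240
[((np.float64(281.0), np.float64(217.0)), array([ 0.5034, -0.06  ,  0.064 ]))]
[np.float64(284.7385081066345), np.float64(215.99590912134875)]
{'extent': [253.1, 175.0, 291.0, 216.9], 'score': 0.95}
{'extent': [264.8, 214.8, 294.6, 241.2], 'score': 0.83}
```

View pics/rack.png

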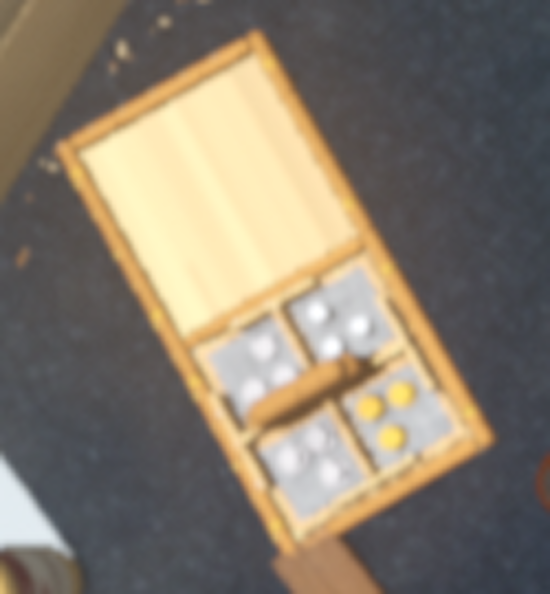

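The crop shows the rack's outer corners at about (258,31), (60,148), (287,552) and (492,438). The pocket is at the upper left and empty.

Run:
```python
from h import *
p=r.read_camera("top")
q=np.array([atz(p,[(u+.5)/4.4-.5+95,(v+.5)/4.4-.5+155],.014)[:2] for u,v in((258,31),(60,148),(287,552),(492,438))])
print([np.linalg.norm(q[i]-q[(i+1)%4]).round(4) for i in range(4)])
# rack y points to occupied tray; corners: far-right(258,31), far-left(60,148), near-left, near-right
m=np.array([[-60,-124],[60,-124],[60,124],[-60,124]])/1e3
c=q.mean(0); a=np.arctan2((m[:,0]*(q-c)[:,1]-m[:,1]*(q-c)[:,0]).sum(),(m*(q-c)).sum())
print("rack",c.round(4),np.rad2deg(a)); y=np.array([-np.sin(a),np.cos(a)]); print("pocket",(c-.06*y).round(4)); print((q-c-m@np.array([[np.cos(a),np.sin(a)],[-np.sin(a),np.cos(a)]])).round(4))
for d in r.landmark_of("rack_pocket",p)[:2]: print(d,atz(p,d["position"],.006))
o=r.get_obs();print(o["qpos"].round(3) if hasattr(o["qpos"],"round") else o["qpos"])
```

```text
[np.float64(0.1176), np.float64(0.2407), np.float64(0.1176), np.float64(0.2458)]
rack [0.4665 0.2039] 120.60021552979366
pocket [0.5182 0.2344]
[[-0.0019  0.0005]
 [-0.0024 -0.0027]
 [ 0.004   0.0008]
 [ 0.0002  0.0014]]
{'position': [144.0, 198.1], 'score': 0.75} [0.51867429 0.23684426 0.006     ]
[-0.621  0.427  1.94  -0.     0.772 -0.031]
```

```bash
cat >> h.py <<'E'
B=np.array([.513,-.058]); W=173.6; TCPT=np.array([0,0,.0445])   # bowl, downhill azimuth, TCP in tray frame
K=np.array([.05,.054,.004])
def pose(tilt,off,z,back=.012,w=W):
    wv=np.array([np.cos(np.deg2rad(w)),np.sin(np.deg2rad(w)),0]); h=np.cross([0,0,1],wv)
    Rt=R.from_rotvec(h*np.deg2rad(tilt))*R.from_euler("z",w+off-47.2,degrees=True)
    c=np.r_[B,z]-back*wv
    return c+Rt.apply(TCPT-K), Rt*R.from_euler("x",180,degrees=True)
def inc(P,Rq,o=None):
    o=o or r.get_obs(); R0=R.from_quat(o["tool_rot"]); 
    s=R0.inv().apply(P-np.array(o["tool_pos"])); v=(R0.inv()*Rq).as_rotvec(degrees=True)
    return [s.round(3).tolist(),v.round(1).tolist()]
E
python3 - <<'E'
from h import *
print(inc(*pose(0,-35,.12)),pose(0,-35,.12)[0])
# fit arm
D=[(.5747,.231,.32,1.565),(.518,.2214,.237,1.708),(.5197,.0449,.427,1.94)]
A=[];b=[]
for rr,z,a,c in D:
    A+=[[np.sin(a),np.sin(a+c),1,0],[np.cos(a),np.cos(a+c),0,1]]; b+=[rr,z]
print(np.linalg.lstsq(np.array(A),np.array(b),rcond=None))
E
```

```text
[[0.237, 0.023, -0.116], [0.1, 0.0, -35.2]] [ 0.5801307  -0.10800336  0.1605    ]
(array([ 0.53728485,  0.41220373,  0.01024011, -0.1504486 ]), array([2.00961353e-05]), np.int32(4), array([2.54015948, 2.33884392, 0.26194591, 0.09371909]))
```

drive_tool:
  increments:
    - [0.0, [0, 0, -0.02], [0, 0, 0]]
    - [0.0, [0, 0, -0.05], [0, 0, 0]]
    - [0.0, [0, 0, -0.085], [0, 0, 0]]
    - [0.0, [0.01, 0.001, -0.115], [0, 0, 0]]
    - [0.0, [0.04, 0.003, -0.125], [0, 0, -5]]
    - [0.0, [0.08, 0.007, -0.126], [0, 0, -11]]
    - [0.0, [0.12, 0.011, -0.126], [0, 0, -17]]
    - [0.0, [0.16, 0.015, -0.126], [0, 0, -23]]
    - [0.0, [0.2, 0.019, -0.12], [0, 0, -29]]
    - [0.0, [0.225, 0.022, -0.116], [0, 0, -33]]
    - [0.0, [0.237, 0.023, -0.116], [0, 0, -35.2]]
    - [0.0, [0.237, 0.023, -0.116], [0, 0, -35.2]]
    - [0.0, [0.237, 0.023, -0.116], [0, 0, -35.2]]

```text
time: 5.6
tool_pos: [0.5789, -0.109, 0.1592]
tool_rot: [0.699, 0.716, -0.001, -0.0]
force: [-0.3, -0.4, -4.7]
grip_width: 0.0111
grip_force: 88.5
```

Run:
```python
from h import *
o=r.get_obs(); print({k:np.round(o[k],3).tolist() for k in("time","qpos","tool_pos","force","grip_width","grip_force")})
p=r.read_camera("side"); save(p,"s2.png"); q=r.read_camera("top")
c=np.array(o["tool_pos"])+(R.from_quat(o["tool_rot"])*R.from_euler("x",180,degrees=True).inv()).apply(K-TCPT)
print("corner",c.round(4))
for n in("tray_corner","tray_handle"):
  for z,cam in((None,q),(None,p)): print(n,[ (np.round(d["position"],1),round(d["score"],2)) for d in r.landmark_of(n,cam)[:1]], np.round(proj(cam,c),1))
for t,z in((8,.115),(16,.11),(24,.1),(32,.092),(40,.088),(44,.088)): print(t,inc(*pose(t,-35,z),o))
```

```text
{'time': 5.6, 'qpos': [-0.205, 0.395, 1.64, -0.001, 1.108, -0.229], 'tool_pos': [0.579, -0.109, 0.159], 'force': [-0.278, -0.417, -4.708], 'grip_width': 0.011, 'grip_force': 88.482}
corner [ 0.5237 -0.0603  0.1188]
tray_corner [(array([302.3, 158.6]), 0.59)] [272.4 188.9]
tray_corner [(array([286.9, 197.1]), 0.84)] [286.6 196.8]
tray_handle [(array([301.6, 160.4]), 0.68)] [272.4 188.9]
tray_handle [(array([316.9, 180.7]), 0.96)] [286.6 196.8]
8 [[0.002, -0.005, -0.004], [-8.0, -1.0, -0.0]]
16 [[0.003, -0.012, -0.006], [-15.9, -2.1, -0.0]]
24 [[0.004, -0.02, -0.002], [-23.8, -3.2, -0.0]]
32 [[0.005, -0.029, 0.001], [-31.8, -4.3, -0.0]]
40 [[0.006, -0.039, 0.002], [-39.7, -5.4, -0.0]]
44 [[0.007, -0.043, 0.0], [-43.7, -5.9, -0.0]]
```

View pics/s2.png

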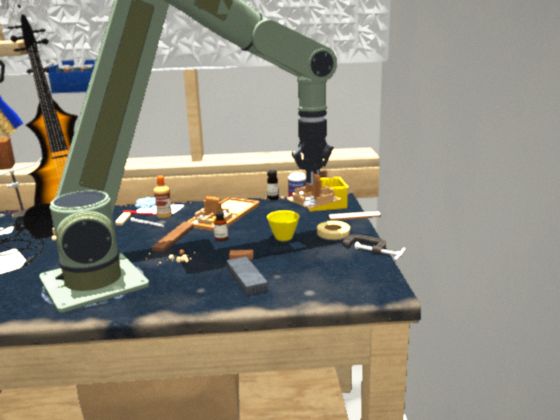

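The side view shows the held tray level, with its corner at (287,197) just above the bowl at (283,225). I'll tip it now, 35° off the diagonal.

drive_tool:
  increments:
    - [0.0, [0.001, -0.002, -0.002], [-4, -0.5, 0]]
    - [0.0, [0.002, -0.005, -0.004], [-8, -1, 0]]
    - [0.0, [0.002, -0.008, -0.005], [-12, -1.5, 0]]
    - [0.0, [0.003, -0.012, -0.006], [-15.9, -2.1, 0]]
    - [0.0, [0.003, -0.016, -0.004], [-20, -2.6, 0]]
    - [0.0, [0.004, -0.02, -0.002], [-23.8, -3.2, 0]]
    - [0.0, [0.004, -0.024, 0.0], [-27.8, -3.7, 0]]
    - [0.0, [0.005, -0.029, 0.001], [-31.8, -4.3, 0]]
    - [0.0, [0.005, -0.034, 0.002], [-35.8, -4.9, 0]]
    - [0.0, [0.006, -0.039, 0.002], [-39.7, -5.4, 0]]
    - [0.0, [0.006, -0.039, 0.002], [-39.7, -5.4, 0]]
    - [0.0, [0.006, -0.039, 0.002], [-39.7, -5.4, 0]]
    - [0.0, [0.006, -0.039, 0.002], [-39.7, -5.4, 0]]

```text
time: 7.2
tool_pos: [0.5392, -0.1032, 0.1567]
tool_rot: [0.657, 0.672, 0.211, 0.269]
force: [0.4, 0.4, -3.7]
grip_width: 0.0106
grip_force: 88.9
```

```bash
cat > st.py <<'E'
from h import *
import sys
o=r.get_obs(); print({k:np.round(o[k],3).tolist() for k in("time","qpos","tool_pos","force","grip_width","grip_force")})
Rt=R.from_quat(o["tool_rot"])*R.from_euler("x",180,degrees=True).inv()
c=np.array(o["tool_pos"])+Rt.apply(K-TCPT); z=Rt.apply([0,0,1])
print("corner",c.round(4),"tilt",np.rad2deg(np.arccos(z[2])).round(1))
w=r.read_camera("wrist"); t=r.read_camera("top"); s=r.read_camera("side")
for n,q in(("wrist",w),("top",t),("side",s)): print(n,[(np.round(d["position"]).tolist(),round(d["score"],2)) for d in r.landmark_of("knob_1",q)])
im=[w["color"],cv2.resize(t["color"][150:255,220:360],(560,420),interpolation=cv2.INTER_CUBIC),cv2.resize(s["color"][150:255,230:370],(560,420),interpolation=cv2.INTER_CUBIC)]
im=[cv2.resize(i,(400,300)) for i in im]
cv2.imwrite("pics/"+sys.argv[1],np.vstack([np.hstack(im[:2]),np.hstack([im[2],im[2]*0])])[...,::-1])
E
python3 - <<'E'
import sys; sys.argv=["","p3.png"]; exec(open("st.py").read())
for f in(-28,-21,-14,-7,0,8,15,22,30): print(f,inc(*pose(42,f,.088),o))
E
```

```text
{'time': 7.2, 'qpos': [-0.269, 0.142, 2.262, 1.15, 0.112, -1.402], 'tool_pos': [0.539, -0.103, 0.157], 'force': [0.38, 0.449, -3.687], 'grip_width': 0.011, 'grip_force': 88.866}
corner [ 0.524  -0.0589  0.087 ] tilt 40.0
wrist [([210.0, 232.0], 0.91), ([231.0, 234.0], 0.64), ([138.0, 132.0], 0.63)]
top [([289.0, 159.0], 0.71), ([291.0, 166.0], 0.57), ([268.0, 200.0], 0.56)]
side []
-28 [[0.007, 0.006, -0.002], [-2.0, -0.5, -7.1]]
-21 [[0.014, 0.01, -0.003], [-1.9, -0.6, -14.1]]
-14 [[0.022, 0.014, -0.003], [-1.9, -0.7, -21.1]]
-7 [[0.031, 0.017, -0.003], [-1.9, -0.8, -28.1]]
0 [[0.04, 0.019, -0.003], [-1.8, -0.9, -35.1]]
8 [[0.05, 0.019, -0.003], [-1.8, -1.1, -43.1]]
15 [[0.059, 0.019, -0.003], [-1.7, -1.2, -50.1]]
22 [[0.068, 0.017, -0.002], [-1.7, -1.3, -57.1]]
30 [[0.078, 0.014, -0.002], [-1.6, -1.4, -65.1]]
```

View pics/p3.png

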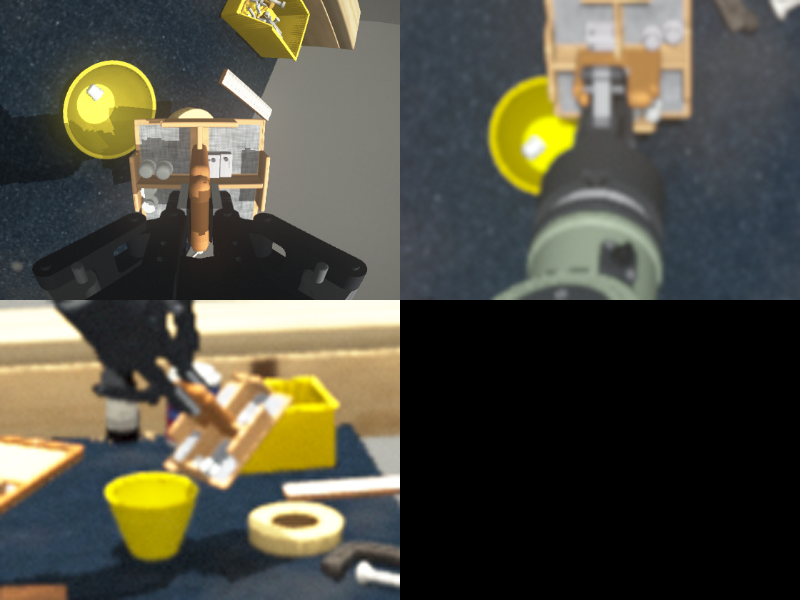

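One knob (95,92 in the wrist view) is in the bowl. The other two are resting against the +y wall. The wrist is close to its singularity (q5 = 0.11), so I'll level the tray and tip again sideways with downhill azimuth 110°, which suits the arm better.

Run:
```python
from h import *
o=r.get_obs()
for t,z in((32,.092),(24,.1),(16,.108),(8,.115),(0,.118)): print(t,inc(*pose(t,-35,z),o))
P,Q=pose(0,-35,.118); oo={"tool_pos":P,"tool_rot":Q.as_quat()}
print("from level")
for t,z in((0,.115),(7,.112),(14,.106),(21,.1),(28,.094),(35,.09),(40,.088)): print(t,inc(*pose(t,28.6,z,w=110),oo))
```

```text
32 [[-0.001, 0.007, 0.005], [8.0, 1.0, 0.0]]
24 [[-0.003, 0.016, 0.008], [16.0, 2.1, 0.0]]
16 [[-0.004, 0.023, 0.012], [23.9, 3.2, 0.0]]
8 [[-0.004, 0.029, 0.017], [31.8, 4.3, 0.1]]
0 [[-0.005, 0.03, 0.025], [39.7, 5.4, 0.1]]
from level
0 [[-0.01, -0.008, 0.003], [0.0, 0.0, 0.0]]
7 [[-0.005, -0.01, -0.002], [-2.2, -6.6, -0.0]]
14 [[0.001, -0.012, -0.002], [-4.5, -13.3, 0.0]]
21 [[0.008, -0.014, -0.002], [-6.7, -19.9, 0.0]]
28 [[0.015, -0.017, -0.002], [-8.9, -26.5, -0.0]]
35 [[0.023, -0.019, -0.002], [-11.2, -33.2, -0.0]]
40 [[0.029, -0.021, -0.002], [-12.8, -37.9, -0.0]]
```

drive_tool:
  increments:
    - [0.0, [0.0, 0.004, 0.002], [4, 0.5, 0]]
    - [0.0, [-0.001, 0.007, 0.005], [8, 1, 0]]
    - [0.0, [-0.002, 0.012, 0.006], [12, 1.5, 0]]
    - [0.0, [-0.003, 0.016, 0.008], [16, 2.1, 0]]
    - [0.0, [-0.004, 0.023, 0.012], [23.9, 3.2, 0]]
    - [0.0, [-0.004, 0.029, 0.017], [31.8, 4.3, 0.1]]
    - [0.0, [-0.005, 0.03, 0.025], [39.7, 5.4, 0.1]]
    - [0.0, [-0.005, 0.03, 0.025], [39.7, 5.4, 0.1]]
    - [0.0, [-0.005, 0.03, 0.025], [39.7, 5.4, 0.1]]

```text
time: 8.4
tool_pos: [0.5823, -0.1091, 0.1571]
tool_rot: [0.699, 0.715, 0.0, 0.001]
force: [0.0, -0.2, -4.5]
grip_width: 0.0104
grip_force: 89.1
```

drive_tool:
  increments:
    - [0.0, [-0.01, -0.008, 0.003], [0, 0, 0]]
    - [0.0, [-0.007, -0.009, 0.0], [-1.1, -3.3, 0]]
    - [0.0, [-0.005, -0.01, -0.002], [-2.2, -6.6, 0]]
    - [0.0, [-0.002, -0.011, -0.002], [-3.3, -10, 0]]
    - [0.0, [0.001, -0.012, -0.002], [-4.5, -13.3, 0]]
    - [0.0, [0.008, -0.014, -0.002], [-6.7, -19.9, 0]]
    - [0.0, [0.011, -0.015, -0.002], [-7.8, -23.2, 0]]
    - [0.0, [0.015, -0.017, -0.002], [-8.9, -26.5, 0]]
    - [0.0, [0.019, -0.018, -0.002], [-10, -29.8, 0]]
    - [0.0, [0.023, -0.019, -0.002], [-11.2, -33.2, 0]]
    - [0.0, [0.029, -0.021, -0.002], [-12.8, -37.9, 0]]
    - [0.0, [0.029, -0.021, -0.002], [-12.8, -37.9, 0]]
    - [0.0, [0.029, -0.021, -0.002], [-12.8, -37.9, 0]]
    - [0.0, [0.029, -0.021, -0.002], [-12.8, -37.9, 0]]

```text
time: 9.8
tool_pos: [0.5578, -0.0808, 0.1604]
tool_rot: [0.657, 0.672, -0.147, 0.308]
force: [0.4, -0.8, -3.4]
grip_width: 0.0106
grip_force: 89.3
```

Run:
```python
import sys; sys.argv=["","p4.png"]; exec(open("st.py").read())
for f in(21,14,7,0,-7,-14,-21,-28): print(f,inc(*pose(42,f,.088,w=110),o))
```

```text
{'time': 9.8, 'qpos': [0.201, 0.347, 1.937, -0.887, 0.959, 0.749], 'tool_pos': [0.558, -0.081, 0.16], 'force': [0.358, -0.828, -3.371], 'grip_width': 0.011, 'grip_force': 89.269}
corner [ 0.5169 -0.0705  0.0878] tilt 39.9
wrist [([186.0, 96.0], 0.82), ([171.0, 71.0], 0.82), ([197.0, 61.0], 0.79), ([331.0, 123.0], 0.41)]
top [([271.0, 202.0], 0.53)]
side []
21 [[-0.004, -0.007, -0.003], [-0.8, -1.9, 7.4]]
14 [[-0.009, -0.014, -0.003], [-0.9, -1.9, 14.4]]
7 [[-0.014, -0.022, -0.003], [-1.0, -1.9, 21.4]]
0 [[-0.017, -0.03, -0.003], [-1.1, -1.8, 28.4]]
-7 [[-0.02, -0.039, -0.003], [-1.2, -1.7, 35.4]]
-14 [[-0.021, -0.048, -0.003], [-1.3, -1.7, 42.4]]
-21 [[-0.021, -0.057, -0.003], [-1.5, -1.6, 49.4]]
-28 [[-0.02, -0.066, -0.003], [-1.6, -1.5, 56.4]]
```

View pics/p4.png

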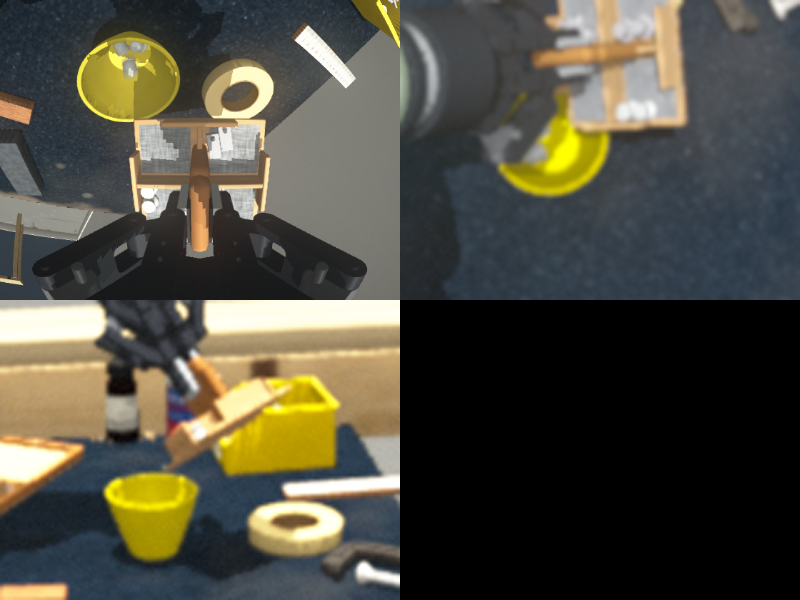

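All three knobs are in the bowl at (130,50) in the wrist view, and the knobs' bay is empty. I'll level the tray and stop short of the rack so the wrist camera can see the pocket.

Run:
```python
from h import *
o=r.get_obs()
for t,z in((30,.1),(20,.11),(10,.125),(0,.14)): print(t,inc(*pose(t,28.6,z,w=110),o))
P,Q=pose(0,28.6,.14,w=110); print(P); oo={"tool_pos":P,"tool_rot":Q.as_quat()}
print(inc(np.array([.574,.14,.19]),R.from_euler("z",120.6,degrees=True)*R.from_euler("x",180,degrees=True),oo))
```

```text
30 [[-0.012, 0.005, 0.001], [3.2, 9.4, -0.1]]
20 [[-0.022, 0.008, 0.007], [6.4, 18.9, -0.1]]
10 [[-0.033, 0.012, 0.008], [9.6, 28.4, -0.1]]
0 [[-0.041, 0.015, 0.01], [12.8, 37.9, -0.1]]
[ 0.57230973 -0.11794205  0.1805    ]
[[0.258, 0.008, -0.01], [-0.0, 0.0, -29.2]]
```

drive_tool:
  increments:
    - [0.0, [-0.006, 0.002, 0.0], [1.6, 4.7, 0]]
    - [0.0, [-0.012, 0.005, 0.001], [3.2, 9.4, 0]]
    - [0.0, [-0.017, 0.006, 0.004], [4.8, 14, 0]]
    - [0.0, [-0.022, 0.008, 0.007], [6.4, 18.9, 0]]
    - [0.0, [-0.033, 0.012, 0.008], [9.6, 26.4, 0]]
    - [0.0, [-0.041, 0.015, 0.01], [12.0, 34, 0]]
    - [0.0, [-0.041, 0.015, 0.01], [12.8, 37.9, -0.1]]
    - [0.0, [-0.041, 0.015, 0.01], [12.8, 37.9, -0.1]]
    - [0.0, [-0.041, 0.015, 0.01], [12.8, 37.9, -0.1]]

```text
time: 11.0
tool_pos: [0.5719, -0.1176, 0.1795]
tool_rot: [0.698, 0.716, -0.001, -0.0]
force: [0.0, 0.2, -2.5]
grip_width: 0.011
grip_force: 89.1
```

drive_tool:
  increments:
    - [0.0, [0.02, 0.001, -0.01], [0, 0, -3]]
    - [0.0, [0.05, 0.002, -0.01], [0, 0, -7]]
    - [0.0, [0.085, 0.003, -0.01], [0, 0, -11]]
    - [0.0, [0.12, 0.004, -0.01], [0, 0, -15]]
    - [0.0, [0.155, 0.005, -0.01], [0, 0, -19]]
    - [0.0, [0.19, 0.006, -0.01], [0, 0, -23]]
    - [0.0, [0.225, 0.007, -0.01], [0, 0, -27]]
    - [0.0, [0.248, 0.008, -0.01], [0, 0, -29.2]]
    - [0.0, [0.258, 0.008, -0.01], [0, 0, -29.2]]
    - [0.0, [0.258, 0.008, -0.01], [0, 0, -29.2]]
    - [0.0, [0.258, 0.008, -0.01], [0, 0, -29.2]]

```text
time: 12.1
tool_pos: [0.5737, 0.1405, 0.1901]
tool_rot: [0.495, 0.869, -0.001, -0.0]
force: [0.5, -0.1, -4.1]
grip_width: 0.0105
grip_force: 89.2
```

Run:
```python
from h import *
o=r.get_obs(); print({k:np.round(o[k],4).tolist() for k in("time","qpos","tool_pos","tool_rot","force","grip_width")})
p=r.read_camera("wrist")
for n,z in {"tray_handle":o["tool_pos"][2]+.0155,"tray_corner":o["tool_pos"][2]-.0405,"rack":0,"rack_pocket":.006}.items():
    for d in r.landmark_of(n,p)[:2]: print(n,round(d["score"],2),np.round(d["position"]),np.round(watz(p,d["position"],z),4)[:2])
a=ortho(p,.50,.22,.014,.14,.0005)
cv2.imwrite("pics/rk.png",a[...,::-1]); cv2.imwrite("pics/rkw.png",p["color"][...,::-1])
```

```text
{'time': 12.1, 'qpos': [0.2213, 0.3725, 1.5917, -0.0011, 1.1785, -0.3131], 'tool_pos': [0.5737, 0.1405, 0.1901], 'tool_rot': [0.4951, 0.8688, -0.0008, -0.0001], 'force': [0.5272, -0.1351, -4.0507], 'grip_width': 0.0105}
tray_handle 0.78 [276. 293.] [0.5742 0.1391]
tray_corner 0.89 [185. 166.] [0.5025 0.1549]
tray_corner 0.25 [314. 193.] [0.5756 0.179 ]
rack 0.66 [222.  89.] [0.4687 0.2055]
rack_pocket 0.87 [279.  85.] [0.5177 0.2367]
rack_pocket 0.28 [299. 195.] [0.5921 0.1511]
```

View pics/rk.png

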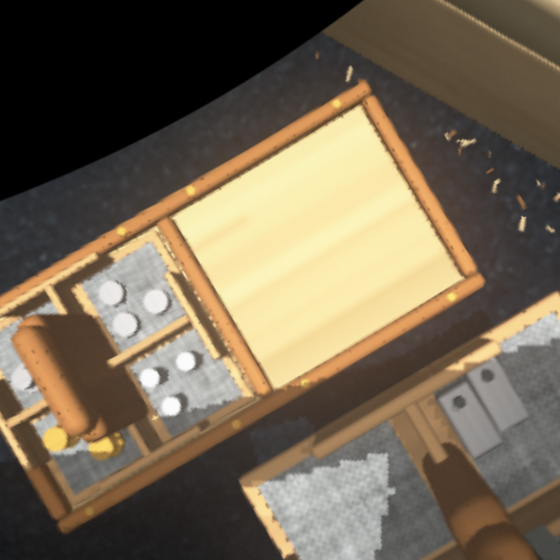

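The rectified view shows the pocket's floor corners at (172,217), (362,105), (468,277) and (272,392). That gives a pocket centre of about (0.5185, 0.237) and a yaw of 120.6°. I'll move over it and lower the tray to just above the strips.

drive_tool:
  increments:
    - [0.0, [0.02, 0, 0], [0, 0, 0]]
    - [0.0, [0.05, 0.001, 0], [0, 0, 0]]
    - [0.0, [0.085, 0.002, 0], [0, 0, 0]]
    - [0.0, [0.105, 0.002, 0.01], [0, 0, 0]]
    - [0.0, [0.112, 0.002, 0.03], [0, 0, 0]]
    - [0.0, [0.112, 0.002, 0.06], [0, 0, 0]]
    - [0.0, [0.112, 0.002, 0.09], [0, 0, 0]]
    - [0.0, [0.112, 0.002, 0.112], [0, 0, 0]]
    - [0.0, [0.112, 0.002, 0.122], [0, 0, 0]]
    - [0.0, [0.112, 0.002, 0.127], [0, 0, 0]]
    - [0.0, [0.112, 0.002, 0.127], [0, 0, 0]]
    - [0.0, [0.112, 0.002, 0.127], [0, 0, 0]]

```text
time: 13.55
tool_pos: [0.5198, 0.2387, 0.0644]
tool_rot: [0.495, 0.869, 0.001, 0.0]
force: [0.9, 0.7, -3.6]
grip_width: 0.0106
grip_force: 89.2
```

Run:
```python
from h import *
o=r.get_obs(); print({k:np.round(o[k],4).tolist() for k in("time","tool_pos","tool_rot","force")})
p=r.read_camera("wrist")
z=o["tool_pos"][2]-.0445
for n,zz in {"tray_corner":z+.004,"tray_handle":z+.06}.items():
    for d in r.landmark_of(n,p)[:2]: print(n,round(d["score"],2),np.round(d["position"]),np.round(watz(p,d["position"],zz),4)[:2])
a=ortho(p,.5185,.237,.016,.1,.0004)
yaw=120.6
M=cv2.getRotationMatrix2D((250,250),-yaw,1.0)  # rack x to image right
a=cv2.warpAffine(a,M,(500,500)); cv2.imwrite("pics/ins.png",np.hstack([cv2.resize(a,(400,400)),cv2.resize(p["color"],(400,400))])[...,::-1])
```

```text
{'time': 13.55, 'tool_pos': [0.5198, 0.2387, 0.0644], 'tool_rot': [0.4954, 0.8686, 0.001, 0.0004], 'force': [0.9053, 0.7137, -3.5933]}
tray_corner 0.74 [186. 167.] [0.4495 0.253 ]
tray_handle 0.82 [279. 295.] [0.5216 0.2371]
```

View pics/ins.png

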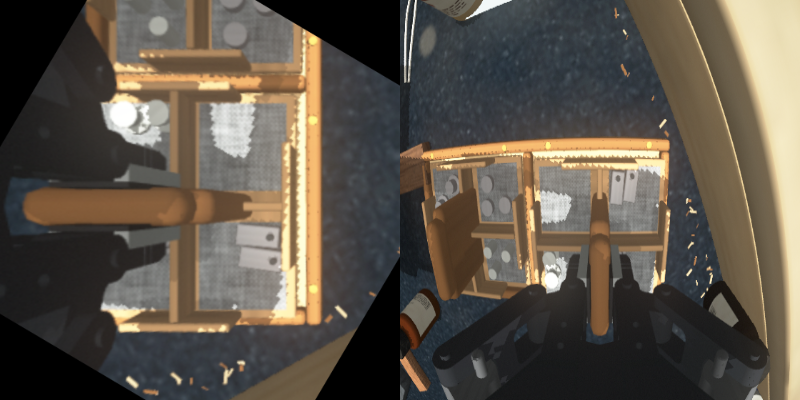

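drive_tool:
  increments:
    - [0.0, [0.001, -0.002, 0.0], [0, 0, 0]]
    - [0.0, [0.001, -0.002, 0.002], [0, 0, 0]]
    - [0.0, [0.001, -0.002, 0.004], [0, 0, 0]]
    - [0.0, [0.001, -0.002, 0.006], [0, 0, 0]]
    - [0.0, [0.001, -0.002, 0.008], [0, 0, 0]]
    - [0.0, [0.001, -0.002, 0.008], [0, 0, 0]]
    - [0.0, [0.001, -0.002, 0.008], [0, 0, 0]]

```text
time: 14.4
tool_pos: [0.5166, 0.2383, 0.0551]
tool_rot: [0.495, 0.869, -0.0, -0.0]
force: [0.2, 0.1, -4.3]
grip_width: 0.0107
grip_force: 89.2
```

drive_tool:
  increments:
    - [0.0, [0, 0, 0.002], [0, 0, 0]]
    - [0.0, [0, 0, 0.003], [0, 0, 0]]
    - [0.0, [0, 0, 0.004], [0, 0, 0]]
    - [0.0, [0, 0, 0.005], [0, 0, 0]]
    - [0.0, [0, 0, 0.005], [0, 0, 0]]
    - [0.0, [0, 0, 0.005], [0, 0, 0]]

```text
time: 15.0
tool_pos: [0.5165, 0.2383, 0.0509]
tool_rot: [0.495, 0.869, 0.0, -0.0]
force: [-3.1, 0.1, 3.6]
grip_width: 0.0105
grip_force: 90.3
```

The TCP height of 0.0509 is exactly 6 mm above the grasp height of 0.0449, so the tray is bedded. I'll release and retract.

drive_tool:
  increments:
    - [0.03, [0, 0, 0.005], [0, 0, 0]]
    - [0.05, [0, 0, 0.005], [0, 0, 0]]
    - [0.05, [0, 0, 0.005], [0, 0, 0]]
    - [0.05, [0, 0, 0.003], [0, 0, 0]]
    - [0.05, [0, 0, -0.02], [0, 0, 0]]
    - [0.05, [0, 0, -0.06], [0, 0, 0]]
    - [0.05, [-0.03, 0, -0.1], [0, 0, 0]]
    - [0.05, [-0.06, 0, -0.13], [0, 0, 0]]
    - [0.05, [-0.08, 0, -0.14], [0, 0, 0]]
    - [0.05, [-0.08, 0, -0.14], [0, 0, 0]]

```text
time: 16.0
tool_pos: [0.5598, 0.1679, 0.1927]
tool_rot: [0.496, 0.868, 0.002, 0.002]
force: [-0.8, 1.3, -0.7]
grip_width: 0.0499
grip_force: 0.0
```

Run:
```python
from h import *
o=r.get_obs(); print({k:np.round(o[k],4).tolist() for k in("time","tool_pos","force")})
p=r.read_camera("wrist"); s=r.read_camera("side"); t=r.read_camera("top")
for n,z in(("tray_corner",.01),("tray_handle",.066),("rack_pocket",.006)):
    print(n,[(round(d["score"],2),watz(p,d["position"],z)[:2].round(4)) for d in r.landmark_of(n,p)[:2]])
print("knobs",[(np.round(d["position"]).tolist(),round(d["score"],2)) for d in r.landmark_of("knob_1",t)],[np.round(d["extent"]).tolist() for d in r.spot_in("bowl",t)])
a=ortho(p,.5185,.237,.016,.1,.0004); a=cv2.warpAffine(a,cv2.getRotationMatrix2D((250,250),-120.6,1),(500,500))
cv2.imwrite("pics/end.png",np.vstack([np.hstack([cv2.resize(a[:,:],(400,400)),cv2.resize(s["color"],(400,400))]),np.hstack([cv2.resize(t["color"][150:250,220:420],(400,200)),cv2.resize(p["color"],(400,200))])])[...,::-1])
```

```text
{'time': 16.0, 'tool_pos': [0.5598, 0.1679, 0.1927], 'force': [-0.8325, 1.3317, -0.6652]}
tray_corner [(0.7, array([0.4455, 0.2541])), (0.63, array([0.4698, 0.208 ]))]
tray_handle [(0.87, array([0.5212, 0.2388])), (0.3, array([0.5237, 0.2696]))]
rack_pocket []
knobs [([267.0, 192.0], 0.59), ([266.0, 207.0], 0.58), ([269.0, 200.0], 0.39)] [[252.0, 178.0, 290.0, 218.0]]
```

View pics/end.png

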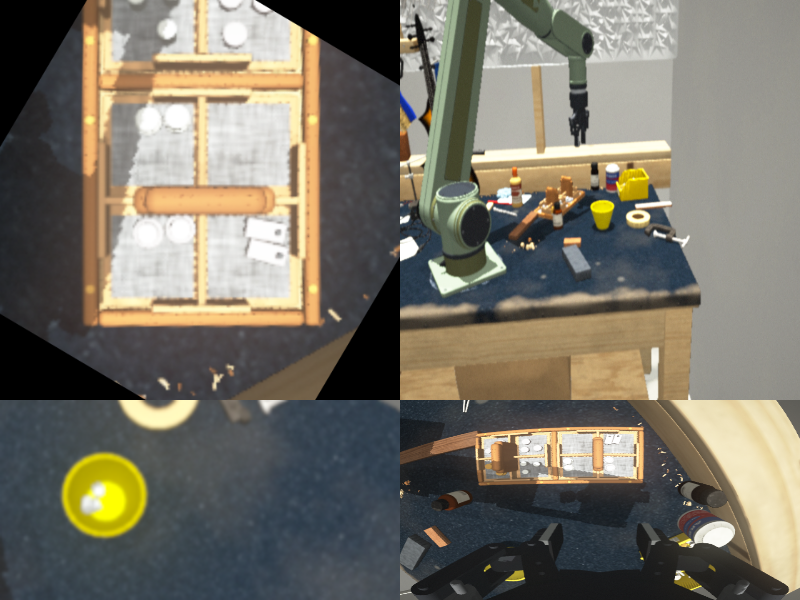

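The rectified view shows the tray seated square inside the pocket strips, cols 100–302 and rows 92–308. Buttons, bushings and saddles are in their bays, and the knobs are in the bowl. Handing in.

```bash
python3 -c "
from rig import r
print(r.hand_in())"
```

```text
the job is handed in; nothing more can be done
None
```

I handed the job in at about 16 s: all three knobs are in the bowl, the other parts are still in their own bays, and the tray sits flat and square in the rack's empty pocket. This is from the final pictures; the hand-in gave no verdict.

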